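# File the sawn edge of an aluminium angle on a bench stop

## Task

Dress the sawn upper edge of the aluminium angle: take the file out of its tray and push it nose first, level and square across the edge, in three long strokes side by side, over the left, then the middle, then the right third of the edge as seen looking towards the stop. Set it down softly and press lightly and steadily all through each stroke, using most of the file's length, and lift the file clear before every return, because only the stop holds the loose angle and it must stay upright against it. Then lay the file flat back in its tray and let go, leaving everything else as it stands.

Things in the scene. Friction and masses are not known exactly. Their poses are not given: they have to be found in the camera images.
- file: Block file, 0.2 to 0.3 kg, in its tray at the start: flat dark steel blade 150 (x) x 28 (y) x 5 mm, teeth on the underside, wooden grip on top. Origin: centre of the toothed underside; +x to the rounded nose (the tail is square), z up. Its teeth bite (friction 0.4 to 0.5). Below 2 N it only skates; above 30 N (or set down hard) it gouges the edge and spoils the job; about 8 N is right.
- file_grip (a point): Middle of the file's brown wooden grip, on the file's centre line, 34 mm above its toothed underside. The grip is 66 (x) x 22 (y) mm, from 9 to 49 mm above the underside, to be taken across its 22 mm; below it is an aluminium strip 24 mm wide. Axes as the file's.
- file_nose (a point): Tip of the file's rounded nose, at the level of its underside, 75 mm along +x from the file's origin; axes as the file's.
- angle: Loose aluminium angle, 50 x 30 x 4 mm section, 70 mm long (y), 0.06 to 0.1 kg, wide leg flat on the board, the other upright at the -x side. Origin: centre of the flat leg's underside; +x to the stop, +y its left end looking that way. The flat leg's far end (x = +25 mm) rests on the stop, which alone holds it: it slides easily (friction 0.2), and a drag towards -x pulls it off or over.
- sawn_edge (a point): Middle of the sawn upper edge of the upright leg (4 mm thick, 62 mm long between clipped corners), about 30 mm above the angle's underside, 23 mm to the -x side of its origin; axes as the angle's. Sawn in from both ends, it is up to 1.5 mm higher or lower along its length: find it by touch. It is stiff: some 10 N per 0.5 mm of pressing. Thirds centred at y = +21, 0, -21 mm.
- filing_board: Dark green plastic board 150 (x) x 130 (y) mm, fixed, its top 15 mm above its origin (centre of the underside, on the table). +x points to its stop, a dark steel bar 116 mm long (y), 14 mm wide, 10 mm high, with its near face at x = +52 mm, so the seated angle has its origin at x = +27 mm.
- file_tray: Shallow blue tray fixed on the table, outside 178 (x) x 54 (y) x 10 mm, inside 170 x 46 mm, floor 3 mm above its origin (centre of its underside). The file lies in it along x.
- bottle: Loose glass bottle with a blue cap, 78 mm across, 158 mm high, origin at the centre of its foot. To be left alone.
- beaker: Loose small empty glass beaker, 45 mm across, 56 mm high, origin at the centre of its foot. To be left alone.
- cylinder: Loose glass measuring cylinder on a blue foot, 66 mm across the foot, 200 mm high, origin at the centre of its foot. To be left alone.

How it is judged:
On the way, in this order (a step that is already met when the one before it is completed fails the run):
1. stroke over the left third begun: the file pressed on the edge with the nose half of its face (contact force between file and angle above 2 N and x of file_nose in the frame of sawn_edge between 0 and 0.053 m and y of file in the frame of sawn_edge between 0.009 and 0.036 m and angle between the x axis of file and the x axis of angle, either way round below 0.3 rad), for 0.06 s.
2. stroke over the left third: the middle of the file passes the edge, still pressed on it (contact force between file and angle above 2 N and x of file_nose in the frame of sawn_edge between 0.062 and 0.088 m and y of file in the frame of sawn_edge between 0.009 and 0.036 m and angle between the x axis of file and the x axis of angle, either way round below 0.3 rad), for 0.06 s.
3. stroke over the left third completed: the edge reached by the tail half of the file's face, still pressed (contact force between file and angle above 2 N and x of file_nose in the frame of sawn_edge above 0.097 m and y of file in the frame of sawn_edge between 0.009 and 0.036 m and angle between the x axis of file and the x axis of angle, either way round below 0.3 rad), for 0.06 s.
4. stroke over the middle third begun: the file pressed on the edge with the nose half of its face (contact force between file and angle above 2 N and x of file_nose in the frame of sawn_edge between 0 and 0.053 m and y of file in the frame of sawn_edge between -0.011 and 0.011 m and angle between the x axis of file and the x axis of angle, either way round below 0.3 rad), for 0.06 s.
5. stroke over the middle third: the middle of the file passes the edge, still pressed on it (contact force between file and angle above 2 N and x of file_nose in the frame of sawn_edge between 0.062 and 0.088 m and y of file in the frame of sawn_edge between -0.011 and 0.011 m and angle between the x axis of file and the x axis of angle, either way round below 0.3 rad), for 0.06 s.
6. stroke over the middle third completed: the edge reached by the tail half of the file's face, still pressed (contact force between file and angle above 2 N and x of file_nose in the frame of sawn_edge above 0.097 m and y of file in the frame of sawn_edge between -0.011 and 0.011 m and angle between the x axis of file and the x axis of angle, either way round below 0.3 rad), for 0.06 s.
7. stroke over the right third begun: the file pressed on the edge with the nose half of its face (contact force between file and angle above 2 N and x of file_nose in the frame of sawn_edge between 0 and 0.053 m and y of file in the frame of sawn_edge between -0.036 and -0.009 m and angle between the x axis of file and the x axis of angle, either way round below 0.3 rad), for 0.06 s.
8. stroke over the right third: the middle of the file passes the edge, still pressed on it (contact force between file and angle above 2 N and x of file_nose in the frame of sawn_edge between 0.062 and 0.088 m and y of file in the frame of sawn_edge between -0.036 and -0.009 m and angle between the x axis of file and the x axis of angle, either way round below 0.3 rad), for 0.06 s.
9. stroke over the right third completed: the edge reached by the tail half of the file's face, still pressed (contact force between file and angle above 2 N and x of file_nose in the frame of sawn_edge above 0.097 m and y of file in the frame of sawn_edge between -0.036 and -0.009 m and angle between the x axis of file and the x axis of angle, either way round below 0.3 rad), for 0.06 s.
At the end, for the whole second after the job is handed in: The file lies flat and still on the floor of its tray (within 16 mm lengthwise and 13 mm sideways of the tray's centre), let go; the angle stands upright (within 0.1 rad) on the board, no more than 4 mm from the stop and within 25 mm of its middle, at rest (x of file in the frame of file_tray between -0.016 and 0.016 m and y of file in the frame of file_tray between -0.013 and 0.013 m and z of file in the frame of file_tray below 0.007 m and angle between file's own z axis and vertical below 0.06 rad and linear speed of each of file, angle below 0.02 m/s and contact force between the fingers and file below 0.1 N and x of angle in the frame of filing_board above 0.023 m and y of angle in the frame of filing_board between -0.025 and 0.025 m and angle between angle's own z axis and vertical below 0.1 rad); the robot touches nothing.
It fails at once if the file bears on the angle with more than 30 N (contact force between file and angle above 30 N).
It fails at once if the angle is pulled more than 4 mm away from the stop (x of angle in the frame of filing_board below 0.023 m).
It fails at once if the angle tips by more than 0.1 rad (angle between angle's own z axis and vertical above 0.1 rad).
It fails at once if the gripper or arm bears on the angle (contact force between any of the fingers, the arm and angle above 1 N).
It fails at once if the bottle, beaker or measuring cylinder is moved by more than 15 mm or tipped (distance of any of bottle, beaker, cylinder from where it was at the start of the episode above 0.015 m or angle between any of bottle, beaker, cylinder's own z axis and vertical above 0.2 rad).
It also fails if it takes over 70 s, if anything falls off the work surface, if the arm or the gripper's body presses on something with over 40 N, if the wrist force passes 120 N, or if a joint passes its speed limit or range.

## Robot

A 6-joint arm with a two-finger parallel gripper is mounted at the origin on the work surface; the furniture and walls round the work are solid. World frame = base frame: x ahead of the robot, y to its left, z up, the work surface at z = 0. Lengths are in m, angles in rad, forces in N, time in s.
With the tool pointing down it reaches from about 0.25 to 0.775 m from the base axis. Payload 4 kg.
Tool frame: the origin (TCP) lies on the centre line of the jaws, within the pads' length; the fingertips stand 25 mm ahead of it and the grasp point (between the pads) lies 6 mm ahead of it; z points along the fingers, y is the line along which they close (so a half turn about z gives the same grasp; the last joint's range is limited). The gripper opens to 94 mm and grips with 3 to 60 N. Pads are 16 mm wide; open, the fingers measure 119 mm over their backs; the gripper's body (75 mm by 177 mm) begins 78 mm behind the grasp point.
Start: joints at [1.236, 0.087, 1.371, -0, 1.684, -0.103], TCP at [0.126, 0.535, 0.21] pointing down, gripper open.
Joint ranges: [-3.1, 3.1], [-0.76, 2.03], [0.27, 2.55], [-1.08, 4.22], [0.17, 2.65], [-2.57, 2.57]. Speed limits (rad/s): [2.79, 2.79, 3.14, 3.14, 3.14, 3.14].

## Interface

Orientations are given as [roll, pitch, yaw] about the fixed x, y, z axes, in that order (R = Rz(yaw) Ry(pitch) Rx(roll)).
In Python, from bench import robot, imaging gives the robot as it stands. The module is installed in compiled form; this text tells all that it offers.
- The arm moves only by the tool drive_tool, never from a script. Its argument "series" is a list of rows, each a list of 3 entries, a list of its own where there are three numbers: the finger opening in m, from 0 to 0.094, then the shift along the tool's x, y, z in m, then the turn, a rotation vector about the tool's x, y, z in rad. A call has 1 to 5 rows; each row is the pose to reach, as a shift and turn from the pose commanded when the call began, along the tool's axes at that moment; what a row does not reach only later rows make up. A row lasts 1/8 s, in which the tool goes at most 62.5 mm and 10.7 degrees, less where a joint would pass 70% of its speed; a pose out of reach is approached as far as the arm can. A call with a gripper value outside its range is refused whole. The fingers move at their own pace and stop on an object; the grip force is fixed at half the most. Time passes only in rows, so rows that repeat a pose let the fingers close. It gives the time, the measured TCP pose, the force, the opening and the grip force at its end, in the units of the state.
- robot.get_obs(): the state, without advancing time (a new reading comes with each control period).
- imaging.snapshot(name): name is "side" or "top" or "wrist"; returns the picture (400x640x3 uint8, red, green, blue); there is no depth.
- imaging.get_calibration(name): a dict with "intrinsics" (3x3 intrinsics, pixels), "k1" (the pictures are not rectified: a ray, as slopes to the right and down, at radius r is drawn at 1 + k1 r^2 times it, then the intrinsics apply), "position" and "rotation" of the camera in the world. Camera axes: x right, y up, looking along -z (the intrinsics and any distortion apply to the point x, -y, -z); pixel columns grow to the right and rows downward; lengths in m; the calibration is good to about 2 mm. A picture is of the moment at which its call begins: read the wrist's pose just before it. get_calibration takes no time and is no camera call; for the wrist camera it gives the pose at the moment of the call.
- robot.close_job(): hands the job in; it is judged then, once.
The state is a dict: "time": time; "joint_positions": joint angles; "qvel": joint speeds; "joint_torque": joint torques, N m; "tool_pos": TCP position; "ee_rot": TCP orientation; "wrist_force": force on the tool from outside, world axes, zero at the start; "wrist_torque": the same for the moment, N m; "width": finger opening in m; "finger_force": force on a finger pad.
Only numpy, scipy, OpenCV 4.12 (cv2) and the standard library are available. Lean on these libraries where they do the work, as an engineer would, in place of code of your own. Each camera call takes 0.05 s, during which the arm holds its last target. There are 200 camera calls.

## Working session

There is one attempt and no reset: what is moved stays moved. The work goes in short steps, Python scripts to look and compute and a tool call to move; the robot and the scene stay as the last step left them, time stands still between calls to the robot, and variables do not carry over. Pictures are saved under pics/ and viewed, at most 11 in all, crops included, and the job is handed in when it is done.

Besides the shell and the picture viewer there is one more tool, called after "Call:" as name(argument=value, ...), one argument or row to a line, values as JSON. drive_tool: Moves the arm, as the interface text tells. Its arguments: {"type":"object","properties":{"series":{"type":"array"}},"required":["series"]}

```bash
mkdir -p pics; python3 - <<'E'
from bench import robot, imaging
import cv2,numpy as np
o=robot.get_obs()
for k,v in o.items(): print(k,np.round(v,4))
ims=[]
for n in ("side","top"):
    im=imaging.snapshot(n)[:,:,::-1]; cv2.imwrite(f"pics/{n}0.png",im)
    c=imaging.get_calibration(n); print(n,c)
print(imaging.get_calibration("wrist"))
E
```

```text
time 0.0
joint_positions [ 1.2359  0.0879  1.3723  0.      1.6836 -0.1031]
qvel [ 0.0018 -0.0005  0.0002  0.0008 -0.0006  0.0005]
joint_torque [-1.70000e-03 -3.40173e+01 -3.02426e+01  7.16000e-02  3.28000e-02
 -1.00000e-04]
tool_pos [0.1262 0.5348 0.2092]
ee_rot [-3.1394e+00 -2.0000e-04  2.9098e+00]
wrist_force [0.5063 0.1846 0.4238]
wrist_torque [ 0.0316  0.0655 -0.0468]
finger_force 0.0
width 0.0939
side {'intrinsics': array([[514.63681859,   0.        , 324.36029794],
       [  0.        , 514.63681859, 204.34373222],
       [  0.        ,   0.        ,   1.        ]]), 'k1': -0.13940601721045, 'position': array([0.43608999, 1.27204029, 0.85626581]), 'rotation': array([ 1.02678550e+00, -2.77813733e-03, -3.08829878e+00])}
top {'intrinsics': array([[368.37396367,   0.        , 321.0205042 ],
       [  0.        , 368.37396367, 194.54857712],
       [  0.        ,   0.        ,   1.        ]]), 'k1': -0.011863116927582715, 'position': array([ 0.39465636, -0.02129058,  1.08855996]), 'rotation': array([ 0.10466276, -0.01926949, -1.55953468])}
{'intrinsics': array([[280.69237434,   0.        , 319.4561832 ],
       [  0.        , 280.69237434, 203.85318688],
       [  0.        ,   0.        ,   1.        ]]), 'k1': -0.020225950745479143, 'position': array([0.05386147, 0.55310915, 0.38344179]), 'rotation': array([-0.25859395,  0.00169029,  1.33921006])}
```

View pics/top0.png

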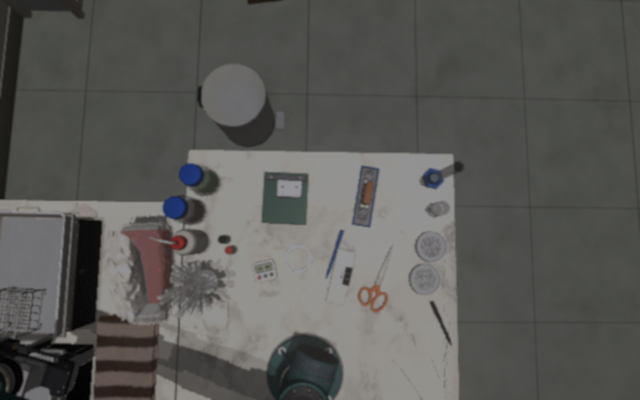

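View pics/side0.png

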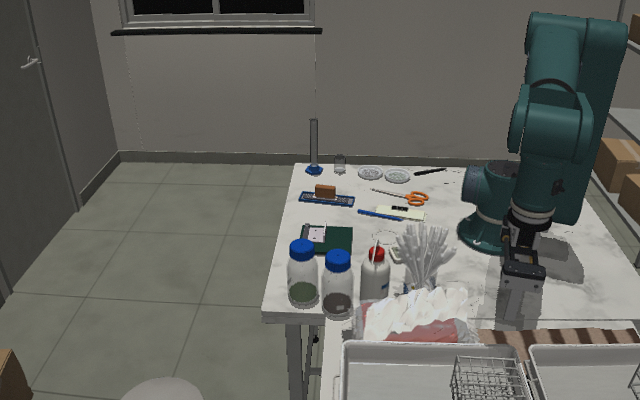

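```bash
cat > h.py <<'E'
from bench import robot, imaging
import cv2,numpy as np
from scipy.spatial.transform import Rotation as R
def snap(n,f=None):
    c=imaging.get_calibration(n); im=imaging.snapshot(n)[:,:,::-1].copy()
    if f: cv2.imwrite(f"pics/{f}.png",im)
    return im,c
def ray(c,uv):
    uv=np.float64(uv).reshape(-1,1,2)
    p=cv2.undistortPoints(uv,c['intrinsics'],np.array([c['k1'],0,0,0.]))[:,0]
    d=np.c_[p[:,0],-p[:,1],-np.ones(len(p))]
    return np.array(c['position']),R.from_euler('xyz',c['rotation']).apply(d)
def plane(c,uv,z):
    o,d=ray(c,uv); return o+d*((z-o[2])/d[:,2])[:,None]
def shift(p,yaw=None,o=None):
    "shift in tool axes from measured pose to world point p"
    o=o or robot.get_obs(); r=R.from_euler('xyz',o['ee_rot'])
    s=r.inv().apply(np.array(p)-o['tool_pos'])
    return np.round(s,4)
E
python3 - <<'E'
from h import *
c=imaging.get_calibration("top")
print(plane(c,[(264,172),(307,174),(305,224),(263,222),(289,188)],0.015).round(3))
print(plane(c,[(358,166),(379,168),(372,226),(353,224),(366,195),(432,178),(436,209)],0.01).round(3))
print(shift([0.40,0.0,0.25]), R.from_euler('xyz',robot.get_obs()['ee_rot']).as_matrix().round(3))
E
```

```text
[[0.572 0.128 0.015]
 [0.568 0.001 0.015]
 [0.421 0.005 0.015]
 [0.425 0.127 0.015]
 [0.526 0.053 0.015]]
[[ 0.595 -0.15   0.01 ]
 [ 0.59  -0.213  0.01 ]
 [ 0.418 -0.191  0.01 ]
 [ 0.423 -0.135  0.01 ]
 [ 0.509 -0.174  0.01 ]
 [ 0.562 -0.371  0.01 ]
 [ 0.47  -0.381  0.01 ]]
[-0.3893 -0.4577 -0.0398] [[-0.973  0.23  -0.001]
 [ 0.23   0.973 -0.002]
 [ 0.    -0.002 -1.   ]]
```

Call:
drive_tool(
  series=[
    [0.094,[0,0,-0.06],[0,0,0]],
    [0.094,[0,0,-0.12],[0,0,0]],
    [0.094,[0,0,-0.17],[0,0,0]],
    [0.094,[-0.04,-0.045,-0.17],[0,0,0]],
    [0.094,[-0.08,-0.09,-0.17],[0,0,0]],
  ],
)

```text
time: 0.72
tool_pos: [0.1842, 0.4288, 0.3803]
ee_rot: [3.142, 0.0, 2.911]
wrist_force: [1.0, 0.1, 0.2]
width: 0.0939
finger_force: 0.0
```

Call:
drive_tool(
  series=[
    [0.094,[-0.04,-0.045,0],[0,0,0]],
    [0.094,[-0.08,-0.09,0],[0,0,0]],
    [0.094,[-0.12,-0.135,0],[0,0,0]],
    [0.094,[-0.16,-0.18,0],[0,0,0]],
    [0.094,[-0.2,-0.225,0],[0,0,0]],
  ],
)

```text
time: 1.35
tool_pos: [0.3268, 0.1626, 0.38]
ee_rot: [3.141, 0.0, 2.91]
wrist_force: [1.2, 0.5, 0.6]
width: 0.0943
finger_force: 0.0
```

Call:
drive_tool(
  series=[
    [0.094,[-0.04,-0.045,0.02],[0,0,0]],
    [0.094,[-0.08,-0.09,0.04],[0,0,0]],
    [0.094,[-0.12,-0.135,0.07],[0,0,0]],
    [0.094,[-0.16,-0.18,0.1],[0,0,0]],
    [0.094,[-0.17,-0.19,0.11],[0,0,0]],
  ],
)

```text
time: 1.98
tool_pos: [0.4481, -0.062, 0.2674]
ee_rot: [-3.141, -0.004, 2.906]
wrist_force: [-0.4, 0.5, -0.4]
width: 0.0941
finger_force: 0.0
```

```bash
python3 - <<'E'
from h import *
im,c=snap("wrist")
cv2.imwrite("pics/w1.png",cv2.resize(im,(800,500),interpolation=cv2.INTER_CUBIC)); np.save("w1.npy",im); import pickle; pickle.dump(c,open("w1.pkl","wb"))
o=robot.get_obs(); print(o['tool_pos'],o['ee_rot'],o['time'])
E
```

```text
[ 0.44836364 -0.06323364  0.26531279] [-3.14001762 -0.00685107  2.90515914] 2.025
```

View pics/w1.png

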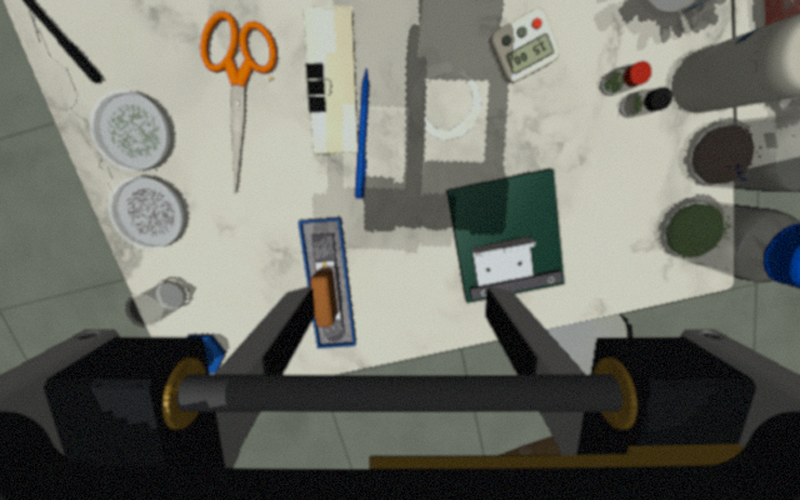

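```bash
cat >> h.py <<'E'
def rect(c,mask,z):
    k,_=cv2.findContours(mask.astype(np.uint8),0,cv2.CHAIN_APPROX_NONE)
    k=max(k,key=cv2.contourArea)[:,0]
    p=plane(c,k,z)[:,:2].astype(np.float32)
    return cv2.minAreaRect(p*1000),p,k
E
python3 - <<'E'
from h import *; import pickle
im=np.load("w1.npy"); c=pickle.load(open("w1.pkl","rb"))
hsv=cv2.cvtColor(im,cv2.COLOR_BGR2HSV); f=.8
for n,(x,y) in dict(board=(520,210),stop=(520,288),trayrim=(303,260),wood=(322,300),blade=(322,245),edge=(503,245)).items(): print(n,hsv[int(y*f),int(x*f)])
H,S,V=cv2.split(hsv)
roi=np.zeros(H.shape,bool); roi[120:260,350:460]=1
print("board",rect(c,roi&(S>60)&(H>60)&(H<95),.015)[0])
roi=np.zeros(H.shape,bool); roi[165:285,230:290]=1
r,p,k=rect(c,roi&(S>90)&(H>100)&(H<125),.010); print("tray",r, cv2.boxPoints(r))
r,p,k=rect(c,roi&(S>90)&(H<20),.052); print("wood",r)
# corners picked by eye
print(plane(c,np.float64([(447,190),(553,169),(564,284),(468,301)])*f,.015).round(4))
print("stop",plane(c,np.float64([(466,292),(563,272)])*f,.025).round(4))
print("edge",plane(c,np.float64([(474,247),(535,241),(537,243)])*f,.045).round(4))
print("tray",plane(c,np.float64([(299,220),(342,217),(355,344),(316,347)])*f,.01).round(4))
cv2.imwrite("pics/w1c.png",np.hstack([cv2.resize(im[160:290,235:300],None,fx=4.5,fy=4.5,interpolation=3),cv2.resize(im[125:255,350:460],None,fx=4.5,fy=4.5,interpolation=3)]))
E
```

```text
board [ 81 128  64]
stop [150  10  76]
trayrim [ 90  13 161]
wood [ 14 177 148]
blade [140   8  93]
edge [ 0  4 63]
board ((494.38580322265625, 65.70958709716797), (126.8927230834961, 146.0518341064453), 88.27650451660156)
tray ((503.9051513671875, -171.79025268554688), (56.088748931884766, 175.5522918701172), 80.9385757446289) [[ 412.80765 -185.66049]
 [ 586.16907 -213.30878]
 [ 595.0027  -157.92001]
 [ 421.64124 -130.27173]]
wood ((505.5211181640625, -170.17005920410156), (31.462358474731445, 72.15614318847656), 80.53723907470703)
[[0.4196 0.0047 0.015 ]
 [0.4245 0.1323 0.015 ]
 [0.5718 0.1279 0.015 ]
 [0.5657 0.0028 0.015 ]]
stop [[0.5487 0.0015 0.025 ]
 [0.5511 0.1245 0.025 ]]
edge [[0.4879 0.0187 0.045 ]
 [0.4974 0.089  0.045 ]
 [0.5003 0.091  0.045 ]]
tray [[ 0.4132 -0.1808  0.01  ]
 [ 0.4221 -0.1278  0.01  ]
 [ 0.5938 -0.1581  0.01  ]
 [ 0.5859 -0.2113  0.01  ]]
```

View pics/w1c.png

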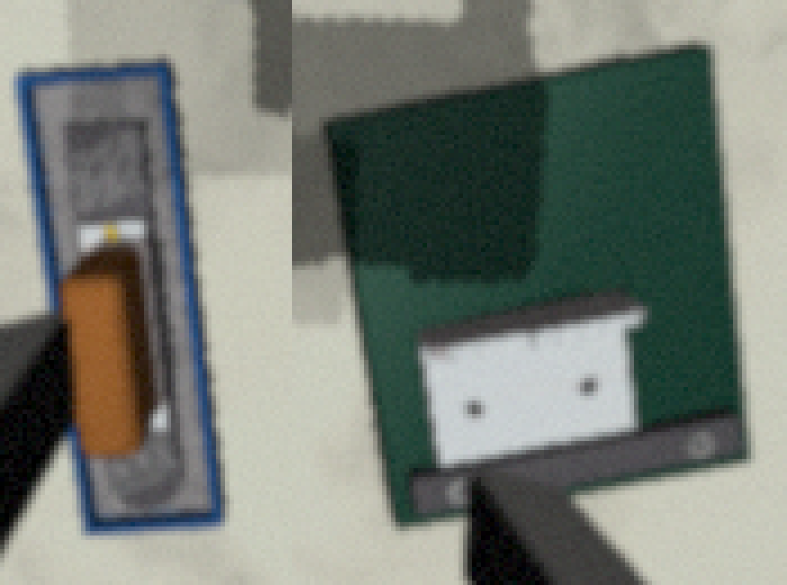

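```bash
python3 - <<'E'
from h import *; import pickle
c=pickle.load(open("w1.pkl","rb"))
a=lambda L:[(235+x/4.5,160+y/4.5) for x,y in L]
b=lambda L:[(350+(x-292)/4.5,125+y/4.5) for x,y in L]
print("woodtop",plane(c,a([(65,285),(125,275),(142,450),(88,457),(105,366)]),.052).round(4))
print("blade",plane(c,a([(66,124),(144,124),(148,508)]),.008).round(4))
print("bottom",plane(c,b([(420,330),(637,292)]),.015).round(4))
print("edge",plane(c,b([(424,352),(646,317)]),.045).round(4))
print("flat",plane(c,b([(437,467),(637,430)]),.019).round(4))
print("stop",plane(c,b([(415,475),(735,415)]),.025).round(4))
o=robot.get_obs(); print(shift([.505,-.17,.11]),shift([.505,-.17,.043]),o['ee_rot'])
E
```

```text
woodtop [[ 0.4798 -0.174   0.052 ]
 [ 0.4811 -0.154   0.052 ]
 [ 0.5419 -0.166   0.052 ]
 [ 0.5402 -0.1845  0.052 ]
 [ 0.5099 -0.1694  0.052 ]]
blade [[ 0.4348 -0.1709  0.008 ]
 [ 0.4412 -0.1443  0.008 ]
 [ 0.5842 -0.1843  0.008 ]]
bottom [[0.4972 0.0221 0.015 ]
 [0.5014 0.0977 0.015 ]]
edge [[0.4963 0.0174 0.045 ]
 [0.5015 0.0894 0.045 ]]
flat [[0.5467 0.0183 0.019 ]
 [0.5496 0.0895 0.019 ]]
stop [[0.5454 0.0094 0.025 ]
 [0.5497 0.1216 0.025 ]]
[-0.0811 -0.0903  0.1549] [-0.0816 -0.0902  0.2219] [-3.14001762 -0.00685107  2.90515914]
```

Call:
drive_tool(
  series=[
    [0.094,[-0.035,-0.036,0.03],[0,0,-0.035]],
    [0.094,[-0.07,-0.072,0.06],[0,0,-0.075]],
    [0.094,[-0.086,-0.089,0.11],[0,0,-0.075]],
    [0.094,[-0.086,-0.089,0.14],[0,0,-0.075]],
    [0.094,[-0.086,-0.089,0.14],[0,0,-0.075]],
  ],
)

```text
time: 2.65
tool_pos: [0.5096, -0.1647, 0.1272]
ee_rot: [3.139, -0.007, 2.985]
wrist_force: [-0.2, -0.2, 0.1]
width: 0.094
finger_force: 0.0
```

```bash
python3 - <<'E'
from h import *; import pickle
im,c=snap("wrist"); o=robot.get_obs(); print(o['tool_pos'],o['ee_rot'],o['time'],o['wrist_force'])
hsv=cv2.cvtColor(im,cv2.COLOR_BGR2HSV); H,S,V=cv2.split(hsv)
m=(S>110)&(H<22)&(V>95)
r,p,k=rect(c,m,.052); print("wood",r,cv2.boxPoints(r).round(1)); print(k.min(0),k.max(0)); print(o['tool_pos'],shift([.51,-.17,.043]))
cv2.imwrite("pics/w2.png",cv2.resize(im,(800,500)))
E
```

```text
[ 0.51098114 -0.16520262  0.12981073] [ 3.14067909e+00 -2.27514729e-03  2.98521001e+00] 2.7 [-0.46627898 -0.88105703 -0.03172242]
wood ((533.4195556640625, -176.49559020996094), (19.067052841186523, 14.19471263885498), 80.97791290283203) [[ 524.9 -184.8]
 [ 538.9 -187. ]
 [ 541.9 -168.2]
 [ 527.9 -166. ]]
[300 232] [320 246]
[ 0.51098114 -0.16520262  0.12981073] [ 0.     -0.005   0.0868]
```

View pics/w2.png

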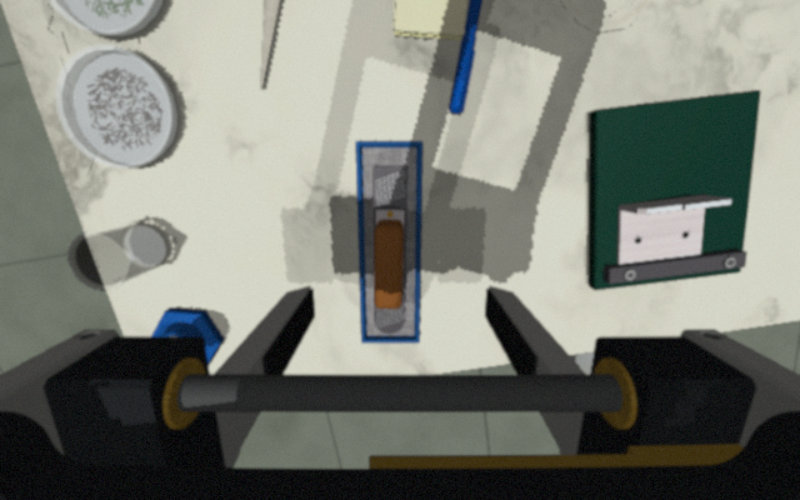

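Call:
drive_tool(
  series=[
    [0.07,[0,-0.006,0.03],[0,0,0]],
    [0.06,[0,-0.006,0.06],[0,0,0]],
    [0.06,[0,-0.006,0.078],[0,0,0]],
    [0.06,[0,-0.006,0.085],[0,0,0]],
    [0.06,[0,-0.006,0.085],[0,0,0]],
  ],
)

```text
time: 3.32
tool_pos: [0.5112, -0.1719, 0.0462]
ee_rot: [-3.141, 0.001, 2.985]
wrist_force: [0.2, 0.1, 1.0]
width: 0.0602
finger_force: 0.0
```

Call:
drive_tool(
  series=[
    [0.03,[0,0,0.001],[0,0,0]],
    [0.01,[0,0,0.001],[0,0,0]],
    [0.01,[0,0,0.001],[0,0,0]],
    [0.01,[0,0,0.001],[0,0,0]],
    [0.01,[0,0,0.001],[0,0,0]],
  ],
)

```text
time: 3.95
tool_pos: [0.5107, -0.1722, 0.0446]
ee_rot: [-3.141, 0.0, 2.985]
wrist_force: [0.2, -1.3, 0.4]
width: 0.0216
finger_force: 29.9
```

Call:
drive_tool(
  series=[
    [0.01,[0,0,-0.02],[0,0,0]],
    [0.01,[0,0,-0.07],[0,0,0]],
    [0.01,[0.01,0.03,-0.09],[0,0,-0.03]],
    [0.01,[0.03,0.08,-0.09],[0,0,-0.08]],
    [0.01,[0.05,0.135,-0.09],[0,0,-0.12]],
  ],
)

```text
time: 4.58
tool_pos: [0.4816, -0.0295, 0.1338]
ee_rot: [3.141, -0.001, 3.104]
wrist_force: [0.8, 2.0, -2.3]
width: 0.0216
finger_force: 29.9
```

```bash
python3 - <<'E'
from h import *
o=robot.get_obs(); print(o['tool_pos'],o['ee_rot'],o['wrist_force'],o['width'],o['finger_force']); print(shift([.4547,.0766,.12]))
E
```

```text
[ 0.48155458 -0.0295084   0.13383496] [ 3.14080786e+00 -7.66849075e-04  3.10442876e+00] [ 0.83073997  2.00747481 -2.34388409] 0.02163103861384008 29.852162897586823
[0.0308 0.105  0.0139]
```

Call:
drive_tool(
  series=[
    [0.01,[0.012,0.045,0],[0,0,0]],
    [0.01,[0.025,0.09,0],[0,0,0]],
    [0.01,[0.03,0.106,0.01],[0,0,0]],
    [0.01,[0.03,0.106,0.014],[0,0,0]],
    [0.01,[0.03,0.106,0.014],[0,0,0]],
  ],
)

```text
time: 5.2
tool_pos: [0.456, 0.0752, 0.1193]
ee_rot: [-3.141, -0.002, 3.104]
wrist_force: [0.1, 0.2, -3.3]
width: 0.022
finger_force: 29.9
```

```bash
python3 - <<'E'
from h import *
im,c=snap("wrist"); o=robot.get_obs(); print(o['tool_pos'],o['ee_rot'],o['wrist_force'],o['wrist_torque'],o['time'])
im2,_=snap("side")
cv2.imwrite("pics/w3.png",np.vstack([im[120:400,100:540][:,:],cv2.resize(im2[180:290,260:420],(440,302),interpolation=3)]))
E
```

```text
[0.45636313 0.07506898 0.11984806] [-3.14091303e+00 -8.98490992e-04  3.10310068e+00] [-0.30220078  0.7120164  -3.72257065] [0.02968126 0.00583347 0.00739622] 5.25
```

View pics/w3.png

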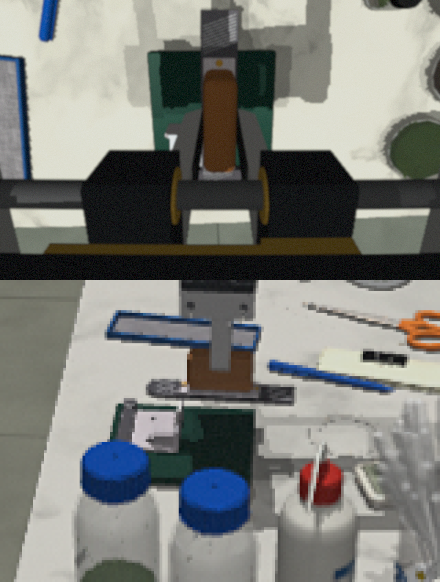

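Call:
drive_tool(
  series=[
    [0.01,[0,0.001,0.012],[0,0,0]],
    [0.01,[0,0.001,0.022],[0,0,0]],
    [0.01,[0,0.001,0.027],[0,0,0]],
    [0.01,[0,0.001,0.028],[0,0,0]],
    [0.01,[0,0.001,0.028],[0,0,0]],
  ],
)

```text
time: 5.92
tool_pos: [0.4564, 0.0774, 0.0925]
ee_rot: [3.141, 0.0, 3.105]
wrist_force: [1.0, 0.8, -2.8]
width: 0.0221
finger_force: 29.9
```

Call:
drive_tool(
  series=[
    [0.01,[0,0,0.0004],[0,0,0]],
    [0.01,[0,0,0.0008],[0,0,0]],
    [0.01,[0,0,0.0012],[0,0,0]],
    [0.01,[0,0,0.0016],[0,0,0]],
    [0.01,[0,0,0.002],[0,0,0]],
  ],
)

```text
time: 6.55
tool_pos: [0.4563, 0.0773, 0.0903]
ee_rot: [3.141, -0.0, 3.105]
wrist_force: [-0.0, -0.2, -3.2]
width: 0.0217
finger_force: 29.9
```

Call:
drive_tool(
  series=[
    [0.01,[0,0,0.0004],[0,0,0]],
    [0.01,[0,0,0.0008],[0,0,0]],
    [0.01,[0,0,0.0012],[0,0,0]],
    [0.01,[0,0,0.0015],[0,0,0]],
    [0.01,[0,0,0.0015],[0,0,0]],
  ],
)

```text
time: 7.18
tool_pos: [0.4563, 0.0773, 0.0888]
ee_rot: [3.142, -0.0, 3.105]
wrist_force: [1.0, -0.4, -2.5]
width: 0.0218
finger_force: 29.9
```

Call:
drive_tool(
  series=[
    [0.01,[0,0,0.0003],[0,0,0]],
    [0.01,[0,0,0.0006],[0,0,0]],
    [0.01,[0,0,0.0009],[0,0,0]],
    [0.01,[0,0,0.001],[0,0,0]],
    [0.01,[0,0,0.001],[0,0,0]],
  ],
)

```text
time: 7.8
tool_pos: [0.4563, 0.0773, 0.0879]
ee_rot: [3.142, -0.0, 3.105]
wrist_force: [0.0, 0.5, -2.9]
width: 0.022
finger_force: 29.9
```

Call:
drive_tool(
  series=[
    [0.01,[0,0,0.0003],[0,0,0]],
    [0.01,[0,0,0.0006],[0,0,0]],
    [0.01,[0,0,0.0009],[0,0,0]],
    [0.01,[0,0,0.001],[0,0,0]],
    [0.01,[0,0,0.001],[0,0,0]],
  ],
)

```text
time: 8.43
tool_pos: [0.4565, 0.0774, 0.0873]
ee_rot: [3.141, 0.001, 3.105]
wrist_force: [-1.0, -0.1, 0.5]
width: 0.0216
finger_force: 29.9
```

Call:
drive_tool(
  series=[
    [0.01,[0,0,0.0002],[0,0,0]],
    [0.01,[0,0,0.0004],[0,0,0]],
    [0.01,[0,0,0.0005],[0,0,0]],
    [0.01,[0,0,0.0005],[0,0,0]],
  ],
)

```text
time: 8.93
tool_pos: [0.4565, 0.0773, 0.0867]
ee_rot: [-3.142, 0.001, 3.105]
wrist_force: [-1.6, -0.2, 2.0]
width: 0.0219
finger_force: 29.9
```

Call:
drive_tool(
  series=[
    [0.01,[-0.002,0,0.0003],[0,0,0]],
    [0.01,[-0.006,0,0.0003],[0,0,0]],
    [0.01,[-0.01,0,0.0003],[0,0,0]],
    [0.01,[-0.014,0,0.0003],[0,0,0]],
    [0.01,[-0.018,0,0.0003],[0,0,0]],
  ],
)

```text
time: 9.55
tool_pos: [0.4749, 0.0769, 0.0869]
ee_rot: [3.141, 0.001, 3.105]
wrist_force: [-3.0, 1.2, 6.1]
width: 0.0216
finger_force: 30.0
```

Call:
drive_tool(
  series=[
    [0.01,[-0.004,0,-0.0001],[0,0,0]],
    [0.01,[-0.008,0,-0.0001],[0,0,0]],
    [0.01,[-0.012,0,-0.0002],[0,0,0]],
    [0.01,[-0.016,0,-0.0002],[0,0,0]],
    [0.01,[-0.02,0,-0.0002],[0,0,0]],
  ],
)

```text
time: 10.18
tool_pos: [0.4949, 0.0762, 0.0873]
ee_rot: [3.141, 0.001, 3.105]
wrist_force: [-3.3, 1.3, 9.0]
width: 0.022
finger_force: 30.0
```

Call:
drive_tool(
  series=[
    [0.01,[-0.004,0,-0.0003],[0,0,0]],
    [0.01,[-0.008,0,-0.0004],[0,0,0]],
    [0.01,[-0.012,0,-0.0005],[0,0,0]],
    [0.01,[-0.016,0,-0.0005],[0,0,0]],
    [0.01,[-0.02,0,-0.0005],[0,0,0]],
  ],
)

```text
time: 10.8
tool_pos: [0.5146, 0.0754, 0.0874]
ee_rot: [3.141, -0.0, 3.105]
wrist_force: [-1.9, 0.5, 5.5]
width: 0.0218
finger_force: 30.0
```

Call:
drive_tool(
  series=[
    [0.01,[-0.004,0,0],[0,0,0]],
    [0.01,[-0.008,0,0],[0,0,0]],
    [0.01,[-0.012,0,0.0001],[0,0,0]],
    [0.01,[-0.016,0,0.0001],[0,0,0]],
    [0.01,[-0.02,0,0.0001],[0,0,0]],
  ],
)

```text
time: 11.42
tool_pos: [0.5342, 0.0744, 0.0862]
ee_rot: [-3.142, -0.001, 3.105]
wrist_force: [-1.1, -0.3, 3.2]
width: 0.0217
finger_force: 30.0
```

Call:
drive_tool(
  series=[
    [0.01,[-0.004,0,0.0002],[0,0,0]],
    [0.01,[-0.008,0,0.0003],[0,0,0]],
    [0.01,[-0.009,0,-0.002],[0,0,0]],
    [0.01,[-0.009,0,-0.012],[0,0,0]],
    [0.01,[-0.009,0,-0.02],[0,0,0]],
  ],
)

```text
time: 12.05
tool_pos: [0.5433, 0.0741, 0.1072]
ee_rot: [3.142, 0.0, 3.105]
wrist_force: [0.7, -0.5, -2.8]
width: 0.0216
finger_force: 30.0
```

```bash
python3 - <<'E'
from h import *
im,c=snap("wrist"); o=robot.get_obs(); print(o['tool_pos'],o['ee_rot'],o['wrist_force'],o['wrist_torque'],o['time'])
im2,_=snap("side")
cv2.imwrite("pics/w4.png",np.vstack([im[120:400,100:540][:,:],cv2.resize(im2[180:290,260:420],(440,302),interpolation=3)]))
# middle third start, sawn_edge (.499,.054) yaw -.035
print(shift([.4547,.0556,.1065]))
E
```

```text
[0.5441582  0.07413727 0.10877098] [3.14136319e+00 2.99039290e-03 3.10481561e+00] [-0.30958509  0.95059942 -1.45092883] [0.05429241 0.03438597 0.02565181] 12.1
[ 0.0888 -0.0218  0.0016]
```

View pics/w4.png

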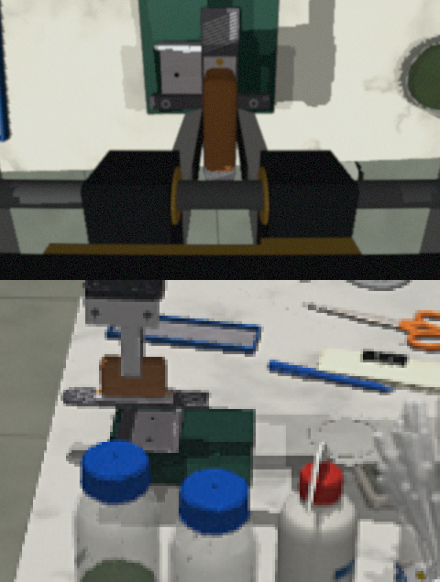

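```bash
python3 - <<'E'
from h import *; import pickle
im=imaging.snapshot("wrist")[:,:,::-1]; c=imaging.get_calibration("wrist")
P=lambda L,z:plane(c,[(100+x,120+y) for x,y in L],z).round(4)
o=robot.get_obs(); print(o['tool_pos'])
print("flat left edge",P([(156,92),(158,60)],.019)); print("edge end",P([(155,46)],.045))
print("stop ends",P([(152,95),(272,97)],.025)); print("board",P([(140,20),(277,20)],.015))
print("file blade",P([(203,20),(241,20)],.069), "strip")
cv2.imwrite("pics/w5.png",cv2.resize(im[120:240,240:390],(750,600),interpolation=3))
E
```

```text
[0.54383184 0.07414303 0.10772804]
flat left edge [[0.5451 0.013  0.019 ]
 [0.5136 0.0179 0.019 ]]
edge end [[0.4972 0.0224 0.045 ]]
stop ends [[0.5462 0.0104 0.025 ]
 [0.5525 0.1253 0.025 ]]
board [[0.4762 0.0037 0.015 ]
 [0.4809 0.1309 0.015 ]]
file blade [[0.4765 0.0654 0.069 ]
 [0.4775 0.0935 0.069 ]] strip
```

View pics/w5.png

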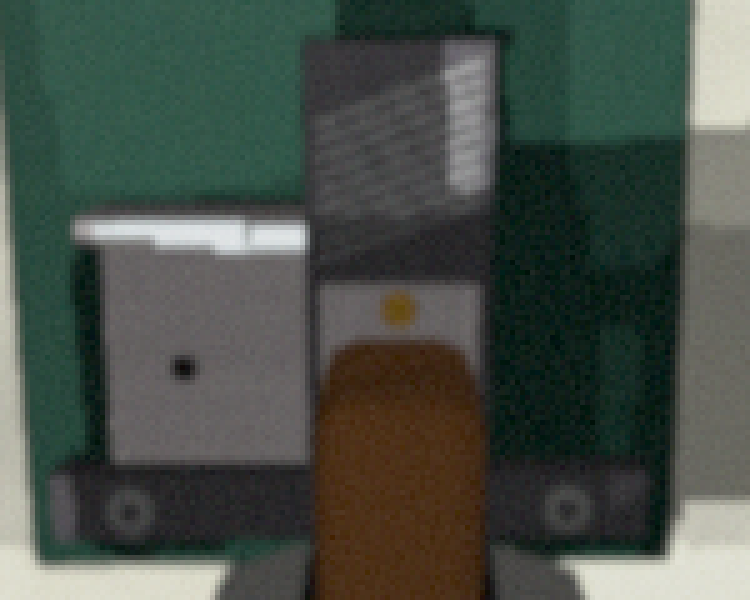

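Call:
drive_tool(
  series=[
    [0.01,[0.025,-0.006,0],[0,0,0]],
    [0.01,[0.06,-0.016,0],[0,0,0]],
    [0.01,[0.088,-0.0233,0.003],[0,0,0]],
    [0.01,[0.088,-0.0233,0.012],[0,0,0]],
    [0.01,[0.088,-0.0233,0.0165],[0,0,0]],
  ],
)

```text
time: 12.82
tool_pos: [0.4546, 0.0541, 0.0897]
ee_rot: [3.141, 0.0, 3.105]
wrist_force: [0.0, 0.2, -1.8]
width: 0.0217
finger_force: 30.0
```

Call:
drive_tool(
  series=[
    [0.01,[0,0,0],[0,0,0]],
    [0.01,[0,0,0.0003],[0,0,0]],
    [0.01,[0,0,0.0006],[0,0,0]],
    [0.01,[0,0,0.0009],[0,0,0]],
    [0.01,[0,0,0.0009],[0,0,0]],
  ],
)

```text
time: 13.45
tool_pos: [0.4545, 0.0541, 0.0893]
ee_rot: [3.141, 0.0, 3.105]
wrist_force: [-0.4, -0.2, -3.2]
width: 0.0214
finger_force: 30.0
```

Call:
drive_tool(
  series=[
    [0.01,[0,0,0.0003],[0,0,0]],
    [0.01,[0,0,0.0006],[0,0,0]],
    [0.01,[0,0,0.0009],[0,0,0]],
    [0.01,[0,0,0.0012],[0,0,0]],
    [0.01,[0,0,0.0012],[0,0,0]],
  ],
)

```text
time: 14.08
tool_pos: [0.4546, 0.0541, 0.0884]
ee_rot: [3.142, 0.001, 3.105]
wrist_force: [-0.4, -0.2, -0.4]
width: 0.0214
finger_force: 30.0
```

Call:
drive_tool(
  series=[
    [0.01,[0,0,0.0003],[0,0,0]],
    [0.01,[0,0,0.0006],[0,0,0]],
    [0.01,[0,0,0.0009],[0,0,0]],
    [0.01,[0,0,0.001],[0,0,0]],
    [0.01,[0,0,0.001],[0,0,0]],
  ],
)

```text
time: 14.7
tool_pos: [0.4546, 0.0541, 0.0876]
ee_rot: [3.142, 0.001, 3.105]
wrist_force: [-2.9, -0.0, 5.5]
width: 0.0216
finger_force: 30.0
```

Call:
drive_tool(
  series=[
    [0.01,[-0.002,0,0],[0,0,0]],
    [0.01,[-0.006,0,-0.0001],[0,0,0]],
    [0.01,[-0.01,0,-0.0003],[0,0,0]],
    [0.01,[-0.014,0,-0.0004],[0,0,0]],
    [0.01,[-0.018,0,-0.0004],[0,0,0]],
  ],
)

```text
time: 15.32
tool_pos: [0.4726, 0.0535, 0.0875]
ee_rot: [3.141, -0.0, 3.105]
wrist_force: [-3.0, 0.1, 6.5]
width: 0.0214
finger_force: 30.0
```

Call:
drive_tool(
  series=[
    [0.01,[-0.004,0,-0.0001],[0,0,0]],
    [0.01,[-0.008,0,-0.0002],[0,0,0]],
    [0.01,[-0.012,0,-0.0003],[0,0,0]],
    [0.01,[-0.016,0,-0.0004],[0,0,0]],
    [0.01,[-0.02,0,-0.0004],[0,0,0]],
  ],
)

```text
time: 15.95
tool_pos: [0.4925, 0.0527, 0.0875]
ee_rot: [3.142, -0.001, 3.105]
wrist_force: [-1.9, 0.1, 3.1]
width: 0.0219
finger_force: 30.0
```

Call:
drive_tool(
  series=[
    [0.01,[-0.004,0,0.0001],[0,0,0]],
    [0.01,[-0.008,0,0.0001],[0,0,0]],
    [0.01,[-0.012,0,0.0001],[0,0,0]],
    [0.01,[-0.016,0,0.0001],[0,0,0]],
    [0.01,[-0.02,0,0.0001],[0,0,0]],
  ],
)

```text
time: 16.58
tool_pos: [0.5125, 0.0519, 0.0872]
ee_rot: [3.142, -0.001, 3.105]
wrist_force: [-0.6, 0.3, -1.8]
width: 0.0219
finger_force: 30.0
```

Call:
drive_tool(
  series=[
    [0.01,[-0.001,0,0.0003],[0,0,0]],
    [0.01,[-0.003,0,0.0006],[0,0,0]],
    [0.01,[-0.006,0,0.0007],[0,0,0]],
    [0.01,[-0.009,0,0.0008],[0,0,0]],
  ],
)

```text
time: 17.08
tool_pos: [0.5216, 0.0516, 0.087]
ee_rot: [3.141, 0.0, 3.105]
wrist_force: [-0.9, -0.2, -0.6]
width: 0.0218
finger_force: 30.0
```

Call:
drive_tool(
  series=[
    [0.01,[-0.003,0,0.0003],[0,0,0]],
    [0.01,[-0.006,0,0.0006],[0,0,0]],
    [0.01,[-0.009,0,0.0009],[0,0,0]],
    [0.01,[-0.011,0,0.001],[0,0,0]],
    [0.01,[-0.011,0,0.001],[0,0,0]],
  ],
)

```text
time: 17.7
tool_pos: [0.5329, 0.0512, 0.0864]
ee_rot: [3.141, 0.001, 3.105]
wrist_force: [-0.7, -0.6, 2.8]
width: 0.0211
finger_force: 30.0
```

Call:
drive_tool(
  series=[
    [0.01,[-0.004,0,0.0004],[0,0,0]],
    [0.01,[-0.008,0,0.0005],[0,0,0]],
    [0.01,[-0.009,0,-0.003],[0,0,0]],
    [0.01,[-0.009,0,-0.012],[0,0,0]],
    [0.01,[-0.009,0,-0.02],[0,0,0]],
  ],
)

```text
time: 18.32
tool_pos: [0.5414, 0.0509, 0.1062]
ee_rot: [3.142, -0.0, 3.105]
wrist_force: [-0.5, 0.4, -2.9]
width: 0.0219
finger_force: 30.0
```

```bash
python3 - <<'E'
from h import *
f=[]
im,c=snap("wrist"); o=robot.get_obs(); print(o['tool_pos'],o['ee_rot'],o['wrist_force'],o['time'])
im2,c2=snap("side")
cv2.imwrite("pics/w6.png",np.hstack([cv2.resize(im[120:240,240:390],(500,400),interpolation=3),cv2.resize(im2[190:270,260:320],(300,400),interpolation=3)]))
print(shift([.4547,.033,.09]))
E
```

```text
[0.54223821 0.05087227 0.10782072] [3.14145467e+00 2.63233974e-03 3.10482162e+00] [ 0.88982423 -0.40827777 -2.30455572] 18.375
[ 0.087  -0.0211  0.0172]
```

View pics/w6.png

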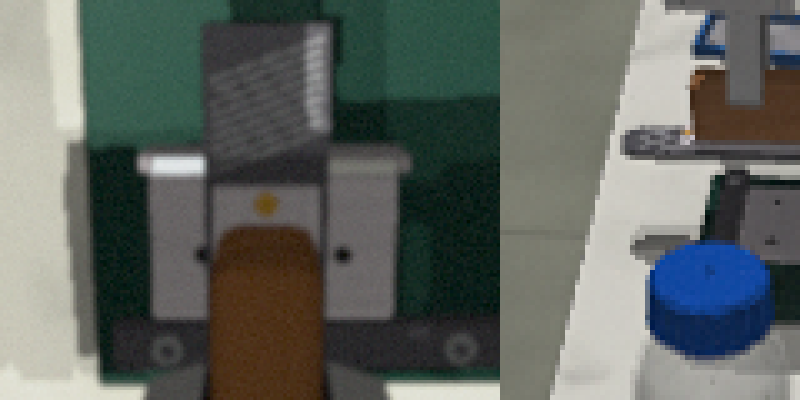

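Call:
drive_tool(
  series=[
    [0.01,[0.025,-0.006,0],[0,0,0]],
    [0.01,[0.06,-0.016,0],[0,0,0]],
    [0.01,[0.087,-0.021,0.003],[0,0,0]],
    [0.01,[0.087,-0.021,0.011],[0,0,0]],
    [0.01,[0.087,-0.021,0.0155],[0,0,0]],
  ],
)

```text
time: 19.05
tool_pos: [0.4542, 0.0332, 0.0901]
ee_rot: [3.141, 0.001, 3.105]
wrist_force: [0.3, -0.0, -2.1]
width: 0.0218
finger_force: 30.0
```

Call:
drive_tool(
  series=[
    [0.01,[0,0,0],[0,0,0]],
    [0.01,[0,0,0.0003],[0,0,0]],
    [0.01,[0,0,0.0006],[0,0,0]],
    [0.01,[0,0,0.0009],[0,0,0]],
    [0.01,[0,0,0.0009],[0,0,0]],
  ],
)

```text
time: 19.68
tool_pos: [0.4537, 0.0331, 0.0896]
ee_rot: [3.141, 0.0, 3.105]
wrist_force: [-0.4, 0.7, -2.6]
width: 0.0215
finger_force: 30.0
```

Call:
drive_tool(
  series=[
    [0.01,[0,0,0.0003],[0,0,0]],
    [0.01,[0,0,0.0006],[0,0,0]],
    [0.01,[0,0,0.0009],[0,0,0]],
    [0.01,[0,0,0.0012],[0,0,0]],
    [0.01,[0,0,0.0012],[0,0,0]],
  ],
)

```text
time: 20.3
tool_pos: [0.4536, 0.0331, 0.0883]
ee_rot: [3.142, -0.0, 3.105]
wrist_force: [0.4, -0.3, -2.7]
width: 0.0219
finger_force: 30.0
```

Call:
drive_tool(
  series=[
    [0.01,[0,0,0.0003],[0,0,0]],
    [0.01,[0,0,0.0006],[0,0,0]],
    [0.01,[0,0,0.0009],[0,0,0]],
    [0.01,[0,0,0.001],[0,0,0]],
    [0.01,[0,0,0.001],[0,0,0]],
  ],
)

```text
time: 20.92
tool_pos: [0.4537, 0.0331, 0.0874]
ee_rot: [3.142, 0.0, 3.105]
wrist_force: [0.9, -0.2, -1.6]
width: 0.0217
finger_force: 30.0
```

Call:
drive_tool(
  series=[
    [0.01,[0,0,0.0003],[0,0,0]],
    [0.01,[0,0,0.0006],[0,0,0]],
    [0.01,[0,0,0.0008],[0,0,0]],
    [0.01,[0,0,0.001],[0,0,0]],
    [0.01,[0,0,0.001],[0,0,0]],
  ],
)

```text
time: 21.55
tool_pos: [0.4537, 0.0331, 0.0865]
ee_rot: [3.142, 0.0, 3.105]
wrist_force: [0.5, -0.1, -1.5]
width: 0.0218
finger_force: 30.0
```

Call:
drive_tool(
  series=[
    [0.01,[0,0,0.0003],[0,0,0]],
    [0.01,[0,0,0.0006],[0,0,0]],
    [0.01,[0,0,0.0009],[0,0,0]],
    [0.01,[0,0,0.001],[0,0,0]],
    [0.01,[0,0,0.001],[0,0,0]],
  ],
)

```text
time: 22.18
tool_pos: [0.454, 0.0331, 0.0859]
ee_rot: [-3.142, 0.001, 3.105]
wrist_force: [-2.4, 0.5, 3.8]
width: 0.0215
finger_force: 30.0
```

Call:
drive_tool(
  series=[
    [0.01,[-0.002,0,0.0001],[0,0,0]],
    [0.01,[-0.006,0,0],[0,0,0]],
    [0.01,[-0.01,0,0],[0,0,0]],
    [0.01,[-0.014,0,-0.0001],[0,0,0]],
    [0.01,[-0.018,0,-0.0001],[0,0,0]],
  ],
)

```text
time: 22.8
tool_pos: [0.472, 0.0324, 0.0856]
ee_rot: [3.142, 0.0, 3.105]
wrist_force: [-2.4, -0.0, 5.7]
width: 0.0216
finger_force: 30.0
```

Call:
drive_tool(
  series=[
    [0.01,[-0.004,0,-0.0001],[0,0,0]],
    [0.01,[-0.008,0,-0.0002],[0,0,0]],
    [0.01,[-0.012,0,-0.0002],[0,0,0]],
    [0.01,[-0.016,0,-0.0002],[0,0,0]],
    [0.01,[-0.02,0,-0.0002],[0,0,0]],
  ],
)

```text
time: 23.42
tool_pos: [0.4916, 0.0317, 0.0851]
ee_rot: [3.141, -0.001, 3.105]
wrist_force: [-0.9, 0.7, 0.6]
width: 0.0217
finger_force: 30.0
```

Call:
drive_tool(
  series=[
    [0.01,[-0.002,0,0.0004],[0,0,0]],
    [0.01,[-0.005,0,0.0006],[0,0,0]],
    [0.01,[-0.008,0,0.0008],[0,0,0]],
    [0.01,[-0.012,0,0.0009],[0,0,0]],
    [0.01,[-0.015,0,0.001],[0,0,0]],
  ],
)

```text
time: 24.05
tool_pos: [0.5068, 0.0311, 0.0845]
ee_rot: [3.141, -0.0, 3.105]
wrist_force: [-1.0, -0.4, 1.3]
width: 0.0217
finger_force: 30.0
```

Call:
drive_tool(
  series=[
    [0.01,[-0.003,0,0.0003],[0,0,0]],
    [0.01,[-0.006,0,0.0006],[0,0,0]],
    [0.01,[-0.009,0,0.0008],[0,0,0]],
    [0.01,[-0.012,0,0.001],[0,0,0]],
    [0.01,[-0.015,0,0.0012],[0,0,0]],
  ],
)

```text
time: 24.68
tool_pos: [0.5218, 0.0306, 0.0837]
ee_rot: [3.141, 0.0, 3.105]
wrist_force: [-1.5, 0.6, 3.1]
width: 0.0214
finger_force: 30.0
```

Call:
drive_tool(
  series=[
    [0.01,[-0.003,0,0.0002],[0,0,0]],
    [0.01,[-0.006,0,0.0004],[0,0,0]],
    [0.01,[-0.009,0,0.0005],[0,0,0]],
    [0.01,[-0.012,0,0.0006],[0,0,0]],
    [0.01,[-0.015,0,0.0008],[0,0,0]],
  ],
)

```text
time: 25.3
tool_pos: [0.5367, 0.03, 0.0825]
ee_rot: [3.141, -0.0, 3.105]
wrist_force: [-1.5, -0.3, 2.6]
width: 0.0218
finger_force: 30.0
```

Call:
drive_tool(
  series=[
    [0.01,[-0.004,0,0.0003],[0,0,0]],
    [0.01,[-0.006,0,0.0004],[0,0,0]],
    [0.01,[-0.007,0,-0.003],[0,0,0]],
    [0.01,[-0.007,0,-0.025],[0,0,0]],
    [0.01,[-0.007,0,-0.055],[0,0,0]],
  ],
)

```text
time: 25.92
tool_pos: [0.5426, 0.0298, 0.1361]
ee_rot: [3.141, -0.004, 3.105]
wrist_force: [0.3, -0.3, -1.9]
width: 0.0218
finger_force: 30.0
```

```bash
python3 - <<'E'
from h import *
im,c=snap("wrist"); o=robot.get_obs(); print(o['tool_pos'],o['ee_rot'],o['wrist_force'],o['time'])
im2,c2=snap("side")
cv2.imwrite("pics/w7.png",np.hstack([cv2.resize(im[120:240,240:390],(500,400),interpolation=3),cv2.resize(im2[190:270,260:320],(300,400),interpolation=3)]))
print(shift([.507,-.1715,.13]))
E
```

```text
[0.54557413 0.02970013 0.14197154] [3.14154474 0.00622391 3.10479349] [0.88904908 0.23926757 0.12808202] 25.975
[ 0.0317 -0.2025  0.0106]
```

View pics/w7.png

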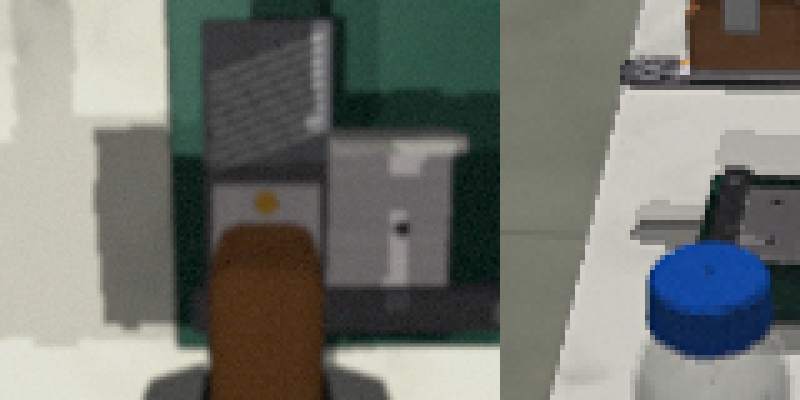

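Call:
drive_tool(
  series=[
    [0.01,[0.008,-0.05,0],[0,0,0.03]],
    [0.01,[0.017,-0.105,0],[0,0,0.07]],
    [0.01,[0.026,-0.16,0],[0,0,0.12]],
    [0.01,[0.031,-0.2,0],[0,0,0.12]],
    [0.01,[0.031,-0.2025,0.005],[0,0,0.12]],
  ],
)

```text
time: 26.65
tool_pos: [0.5043, -0.1739, 0.131]
ee_rot: [-3.141, -0.001, 2.98]
wrist_force: [-0.8, -0.1, -3.0]
width: 0.0218
finger_force: 30.0
```

Call:
drive_tool(
  series=[
    [0.01,[0,0,0.03],[0,0,0]],
    [0.01,[0,0,0.055],[0,0,0]],
    [0.01,[0,0,0.06],[0,0,0]],
    [0.01,[0,0,0.06],[0,0,0]],
    [0.01,[0,0,0.06],[0,0,0]],
  ],
)

```text
time: 27.28
tool_pos: [0.5061, -0.1715, 0.0739]
ee_rot: [-3.141, 0.002, 2.985]
wrist_force: [-0.9, 0.0, -2.6]
width: 0.0216
finger_force: 30.0
```

```bash
python3 - <<'E'
from h import *
o=robot.get_obs(); print(o['tool_pos'],o['ee_rot'],o['wrist_force'],o['time'])
print(shift([.507,-.1718,.0475]))
E
```

```text
[ 0.50610902 -0.17147036  0.07387645] [-3.14113583e+00  2.34132423e-03  2.98528032e+00] [-0.86783346  0.03517329 -2.56513297] 27.275
[-0.0009 -0.0002  0.0264]
```

Call:
drive_tool(
  series=[
    [0.01,[0,0,0.013],[0,0,0]],
    [0.01,[0,0,0.022],[0,0,0]],
    [0.01,[0,0,0.026],[0,0,0]],
    [0.01,[0,0,0.0275],[0,0,0]],
    [0.01,[0,0,0.0285],[0,0,0]],
  ],
)

```text
time: 27.9
tool_pos: [0.5055, -0.1717, 0.0449]
ee_rot: [-3.141, 0.001, 2.985]
wrist_force: [-2.5, 0.2, 2.9]
width: 0.0213
finger_force: 30.0
```

Call:
drive_tool(
  series=[
    [0.01,[0,0,0.0003],[0,0,0]],
    [0.01,[0,0,0.0006],[0,0,0]],
    [0.01,[0,0,0.0009],[0,0,0]],
    [0.01,[0,0,0.0009],[0,0,0]],
  ],
)

```text
time: 28.4
tool_pos: [0.5053, -0.1716, 0.044]
ee_rot: [-3.141, 0.001, 2.985]
wrist_force: [-2.7, 0.9, 5.4]
width: 0.0218
finger_force: 30.0
```

Seated on the tray floor; release and lift away.

Call:
drive_tool(
  series=[
    [0.03,[0,0,0],[0,0,0]],
    [0.06,[0,0,0],[0,0,0]],
    [0.06,[0,0,0],[0,0,0]],
    [0.06,[0,0,-0.02],[0,0,0]],
    [0.06,[0,0,-0.06],[0,0,0]],
  ],
)

```text
time: 29.02
tool_pos: [0.5037, -0.1707, 0.1015]
ee_rot: [3.14, -0.005, 2.985]
wrist_force: [0.4, -0.5, 0.1]
width: 0.0597
finger_force: 0.0
```

Call:
drive_tool(
  series=[
    [0.06,[0,0,-0.05],[0,0,0]],
    [0.06,[0.02,0,-0.1],[0,0,0]],
    [0.06,[0.04,0,-0.13],[0,0,0]],
    [0.06,[0.04,0,-0.13],[0,0,0]],
    [0.06,[0.04,0,-0.13],[0,0,0]],
  ],
)

```text
time: 29.65
tool_pos: [0.4656, -0.165, 0.2315]
ee_rot: [3.141, -0.002, 2.985]
wrist_force: [0.3, -0.0, 0.1]
width: 0.0598
finger_force: 0.0
```

```bash
python3 - <<'E'
from h import *
im,c=snap("wrist"); o=robot.get_obs(); print(o['tool_pos'],o['wrist_force'],o['finger_force'],o['time'])
im2,c2=snap("side")
cv2.imwrite("pics/w8.png",np.hstack([cv2.resize(im[80:300,230:540],(480,341)),cv2.resize(im2[160:270,260:360],(310,341),interpolation=3)]))
E
```

```text
[ 0.4653781  -0.16490309  0.23076862] [-0.58603997 -0.05471139  0.30177533] 0.0 29.7
```

View pics/w8.png

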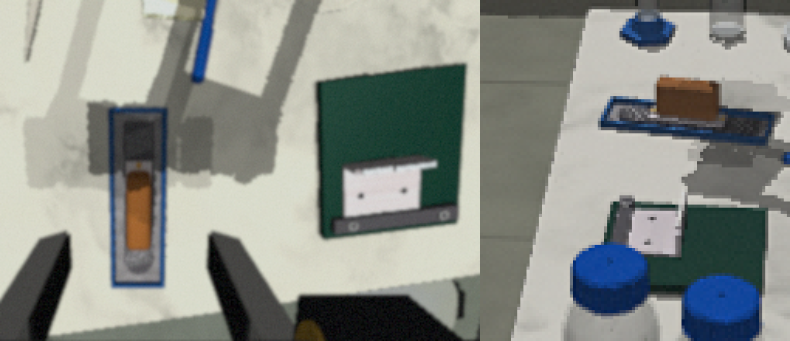

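The file lies flat and centred in its tray (around 138,200 in the wrist crop). The angle stands against the stop (around 385,190) and the glassware is undisturbed.

```bash
python3 -c "
from bench import robot
print(robot.close_job())"
```

```text
the job is handed in; nothing more can be done
None
```

The job is handed in with no verdict returned: all three strokes were made, though the middle one lightened to an estimated 1–2 N for part of its second half before I pressed it back to about 5 N; the file is flat in its tray and released, the angle is upright at the stop, and the bottle, beaker and cylinder were not touched.

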